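# Unlock the guard gate and hold it ajar

### The arm

A 6-joint arm with a two-finger parallel gripper is mounted at the origin on a cart in front of the work surface, level with it; the furniture and walls round the work are solid. World frame = base frame: x ahead of the robot, y to its left, z up, the work surface at z = 0. Lengths are in m, angles in rad, forces in N, time in s.
With the tool pointing down it reaches from about 0.225 to 0.875 m from the base axis. Payload 3.4 kg.
Tool frame: the origin (TCP) lies on the centre line of the jaws, within the pads' length; the fingertips stand 19 mm ahead of it and the grasp point (between the pads) is the TCP; z points along the fingers, y is the direction in which the jaws open and shut (so a half turn about z gives the same grasp; the last joint's range is limited). The gripper opens to 85 mm and grips with 20 to 120 N. Pads are 22 mm wide; open, the fingers measure 114 mm over their backs; the gripper's body (76 mm by 85 mm) begins 54 mm behind the grasp point. The pads swing forward as they close: fully open they stand 13 mm farther back than shut.
Start: joints at [-1.364, 0.276, 1.505, -0, 1.361, -0.121], TCP at [0.185, -0.544, 0.25] pointing down, gripper open.
Joint ranges: [-2.89, 2.89], [-0.75, 2.08], [0.22, 2.7], [-1.18, 4.32], [0.11, 2.71], [-2.7, 2.7]. Speed limits (rad/s): [2.57, 2.57, 3.14, 3.14, 3.14, 3.14].

### API

Orientations are given as [roll, pitch, yaw] about the fixed x, y, z axes, in that order (R = Rz(yaw) Ry(pitch) Rx(roll)).
In Python, from workcell import robot gives the robot as it stands. The module is installed in compiled form; this text tells all that it offers.
- The arm moves only by the tool move_arm, never from a script. Its argument "deltas" is a list that holds one entry, the list of rows, each a list of 7 numbers: the opening, from 0 (shut) to 1 (fully open), then the shift along the tool's x, y, z in cm, then the turn, a rotation vector about the tool's x, y, z in degrees. In form: [[[jaw, dx, dy, dz, ax, ay, az], ...]]. A call has 1 to 5 rows; each row is the pose to reach, as a shift and turn from the pose commanded when the call began, along the tool's axes at that moment; what a row does not reach only later rows make up. A row lasts 1/10 s, in which the tool goes at most 50 mm and 8.59 degrees, less where a joint would pass 70% of its speed; a pose out of reach is approached as far as the arm can. A call with a gripper value outside its range is refused whole. The fingers move at their own pace and stop on an object; "newtons" is the grip in N (left out, the last holds). Time passes only in rows, so rows that repeat a pose let the fingers close. It gives the time, the measured TCP pose, the force and the opening at its end, in the units of the state.
- robot.sense(): the state, without advancing time (a new reading comes with each control period).
- robot.snapshot(name): name is "scene" or "side" or "wrist"; returns a dict with "color" (384x512x3 uint8, red, green, blue), "range_z" (384x512 float32, m along the optical axis (not along the pixel's ray), 0 where there is no reading), "K" (3x3 intrinsics, pixels), "eye" and "orientation" of the camera in the world. Camera axes: x right, y up, looking along -z (the intrinsics and any distortion apply to the point x, -y, -z); pixel columns grow to the right and rows downward; lengths in m; the calibration is good to about 2 mm. A picture is of the moment at which its call begins.
- robot.close_job(): hands the job in, once; it reports no verdict.
The state is a dict: "clock": time; "qpos": joint angles; "qvel": joint speeds; "effort": joint torques, N m; "tcp_pos": TCP position; "tcp_rot": TCP orientation; "wrist_force": force on the tool from outside, world axes, zero at the start; "ft_torque": the same for the moment, N m; "opening": finger opening in m.
Only numpy, scipy, OpenCV 4.12 (cv2) and the standard library are available. Lean on these libraries where they do the work, as an engineer would, in place of code of your own. Each camera call takes 0.05 s, during which the arm holds its last target.

### The job

Slide the orange lock plate straight up out of its slotted holder on the guard gate and set it down (not drop it from a height) anywhere in the grey tray. Then free the gate's barrel bolt: its nose has sagged behind the bent lip of the keeper, so lift the red knob a little while drawing the bolt back. Swing the gate towards the robot until it stands about 60 mm open at its free edge and finish while still holding it there (a spring would pull it shut); leave the other things on the bench alone.

Things in the scene. Friction and masses are not known exactly. Their poses are not given: they have to be found in the camera images.
- cage: fixed guard cage 340x180 mm: yellow posts, blue gate in front. Origin: bench height, plane of the shut gate; x into the cage, y along the shut gate from hinge (robot's right) to keeper (left), z up. Hinge line at x 0, y -120 mm. Barred roof 134 mm high, from 22 mm behind the gate plane. Highest fixed part: keeper's back plate, top 164 mm, at y 159 to 163 mm
- gate (a joint): gate angle, rad: 0 shut, grows as the free edge swings towards the robot, to 1.0. Leaf 235 mm from hinge to free edge, 16 mm thick, top rail 136 mm high. A closer spring pulls it shut: 0.24 N m at 0, rising 0.4 N m per rad (2 to 4 N at the knob). Locked while the bolt's nose is in the keeper
- barrel (a joint): lift of the barrel that guides the bolt, rad: 0 = sagged, nose 0.06 rad below level; to 0.16. It turns about its rear screw, 100 mm from the gate's hinge line, 150 mm above the bench; the knob stands 95 mm beyond the screw when the bolt is home, so 10 mm of lift there is about 0.105 rad. Drops by its own weight (2 N) when let go
- bolt (a joint): how far the bolt is drawn back towards the hinge, m: 0 = home in the keeper, to 0.05. Its flanged nose strikes the lip after 3 mm unless the knob is first lifted 6 mm or more (11 mm is good, stop at 15 mm); past the lip at 24 mm; 32 mm or more frees the gate. Friction 1 N. With the lock plate in its holder, the bolt's rear end strikes the plate after 7 mm
- knob (a point): point on the axis of the bolt's upright red knob, a round post 14 mm in diameter; this point is 13 mm below its top, 45 mm above the rod axis, about 190 mm above the bench; free to grip for 25 mm below the top. Axes as the cage's, turning with gate and barrel: y points along the bolt to its nose, bolt is drawn towards -y
- plate_center (a point): centre of the orange lock plate: 68 mm along its x, 8 mm thick along its y, 90 mm tall along its z. It stands upright in the holder on the gate's top rail, its faces looking along the gate, thickness slot 11 mm; its lower 46 mm are in the holder, the upper 44 mm stand free. Weighs about 90 g
- tray_in (a point): centre of the inner floor of the fixed grey tray, 4 mm above the bench; tray 120 mm along its x, 150 mm along its y, 28 mm high, walls 4 mm
- fluid_jar: small brown jar with black cap, 46 mm wide, 71 mm tall, standing right of the cage; leave alone; origin at the centre of its underside
- test_cylinder_2: black cylinder, 44 mm wide, 91 mm tall, standing in the cage; leave alone; origin at the centre of its underside
- valve_body: black valve body, 40x90x52 mm, lying in the cage; leave alone; origin at the centre of its underside
Mind the look-alikes: they are no part of the job. There is more than one size of the part that bears plate_center; the job needs the larger.

How it is judged:
On the way, in this order (a step that is already met when the one before it is completed fails the run):
1. the lock plate has been drawn up clear of its holder (z of plate_center in the frame of cage above 0.233 m and value of joint bolt below 0.015 m), for 0.05 s.
2. the lock plate is in the tray, let go (x of plate_center in the frame of tray_in between -0.06 and 0.06 m and y of plate_center in the frame of tray_in between -0.075 and 0.075 m and height (world z) of plate_center below 0.055 m and contact force between the fingers and plate below 0.05 N), for 0.2 s.
3. the bolt is drawn back out of the keeper (value of joint bolt above 0.022 m), for 0.1 s.
At the end, for the whole second after the job is handed in: the gate is held still by the robot's fingers at 0.15 to 0.42 rad (35 to 95 mm open at its free edge, about 60 mm wanted), the bolt is still drawn back (more than 15 mm), and the lock plate lies, leans or stands within the tray, its centre less than 55 mm above the bench (value of joint gate between 0.15 and 0.42 rad and velocity of joint gate between -0.1 and 0.1 rad/s and contact force between the fingers and cage above 0.5 N and value of joint bolt above 0.015 m and x of plate_center in the frame of tray_in between -0.06 and 0.06 m and y of plate_center in the frame of tray_in between -0.075 and 0.075 m and height (world z) of plate_center below 0.055 m); the arm keeps its last pose, push and grip.
It fails at once if the lock plate is dropped or flung (moves faster than 1.6 m/s) (linear speed of plate above 1.6 m/s).
It fails at once if another thing on the bench or in the cage is moved by more than 20 mm (distance of any of fluid_jar, test_cylinder_2, valve_body from where it was at the start of the episode above 0.02 m).
It also fails if it takes over 45 s, if anything falls off the work surface, if the arm or the gripper's body presses on something with over 40 N, if the wrist force passes 120 N, or if a joint passes its speed limit or range.

## Working session

There is one attempt and no reset: what is moved stays moved. The work goes in short steps, Python scripts to look and compute and a tool call to move; the robot and the scene stay as the last step left them, time stands still between calls to the robot, and variables do not carry over. Pictures are saved under pics/ and viewed, and the job is handed in when it is done.

Besides the shell and the picture viewer there is one more tool, called after "Request:" as a command line: name --argument value ..., lists and objects as JSON in quotes. move_arm: Moves the arm, as the interface text tells. Its arguments: {"type":"object","properties":{"deltas":{"type":"array"},"newtons":{"type":"number"}},"required":["deltas"]}

```bash
mkdir -p pics; cat > h.py <<'E'
import numpy as np,cv2
from workcell import robot
from scipy.spatial.transform import Rotation as R
def snap(n,f):
    s=robot.snapshot(n); np.savez('pics/'+f+'.npz',**{k:np.array(v) for k,v in s.items()})
    cv2.imwrite('pics/'+f+'.png',s['color'][:,:,::-1]); return s
def load(f): return dict(np.load('pics/'+f+'.npz'))
def rot(o):
    o=np.array(o); return o if o.shape==(3,3) else (R.from_euler('xyz',o).as_matrix() if o.size==3 else R.from_quat(o).as_matrix())
def pts(s):
    K=s['K'];z=s['range_z'];h,w=z.shape;u,v=np.meshgrid(np.arange(w),np.arange(h))
    x=(u-K[0,2])/K[0,0]*z;y=(v-K[1,2])/K[1,1]*z
    P=np.stack([x,-y,-z],-1)@rot(s['orientation']).T+s['eye']; P[z==0]=np.nan; return P
E
python3 - <<'E'
from h import *
print(robot.sense())
for n in['scene','side','wrist']:
    s=snap(n,n+'0');print(n,s['K'],s['eye'],s['orientation'],[k for k in s])
E
```

```text
{'clock': 0.0, 'qpos': array([-1.36400004e+00,  2.76578822e-01,  1.50615685e+00,  4.99940151e-05,
        1.36072034e+00, -1.21019162e-01]), 'qvel': array([-0.00016723,  0.00090085,  0.0008245 ,  0.00074251,  0.00035646,
        0.00015514]), 'effort': array([ 1.80505616e-03, -4.16760278e+01, -2.45800316e+01, -1.86541370e-04,
        1.07921090e-02, -1.26977562e-05]), 'tcp_pos': array([ 0.18503054, -0.54387467,  0.24943947]), 'tcp_rot': array([-3.13974883e+00, -2.73469246e-04,  3.27804721e-01]), 'wrist_force': array([ 0.27212064, -0.08508145, -0.16418544]), 'ft_torque': array([-0.02162644,  0.05524444, -0.00346062]), 'opening': 0.08557066897352622}
scene [[403.94326376   0.         266.94830716]
 [  0.         403.94326376 190.10294969]
 [  0.           0.           1.        ]] [0.3156984  0.63471853 1.02251175] [ 0.47180442  0.00640601 -2.59393367] ['color', 'range_z', 'K', 'eye', 'orientation']
side [[450.28049784   0.         249.08419918]
 [  0.         450.28049784 181.40322693]
 [  0.           0.           1.        ]] [ 0.37870908 -0.80833361  0.68582835] [ 1.08115038 -0.01543563 -0.16330512] ['color', 'range_z', 'K', 'eye', 'orientation']
wrist [[324.46526257   0.         254.32512409]
 [  0.         324.46526257 192.87653306]
 [  0.           0.           1.        ]] [ 0.24611388 -0.52268249  0.37265286] [-0.26364971  0.00233161 -1.24328659] ['color', 'range_z', 'K', 'eye', 'orientation']
```

View pics/scene0.png

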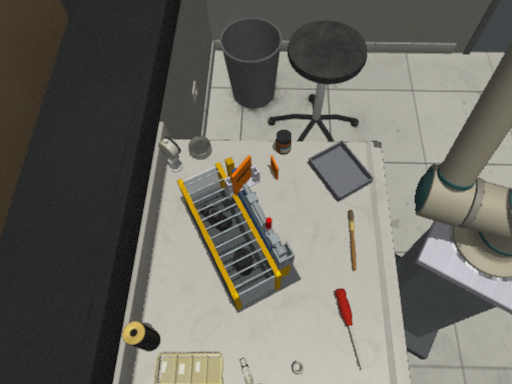

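View pics/side0.png

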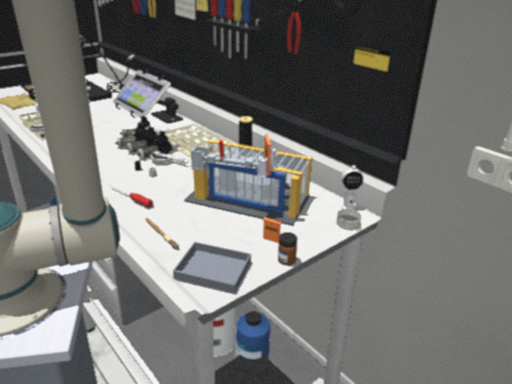

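View pics/wrist0.png

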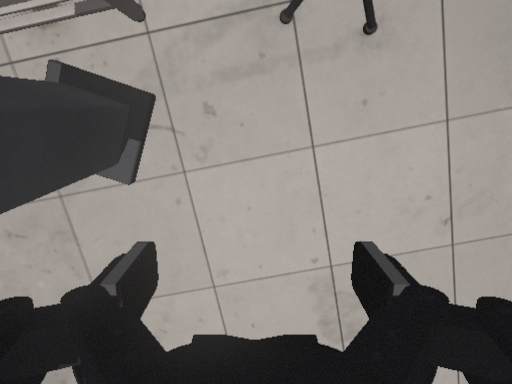

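The scene view shows two orange plates: one in the holder on the gate at (242,173), and a smaller one standing on the bench at (275,167). Red things are the knob at (268,222) and the screwdriver at (345,305). The tray is at (340,170) and the jar at (284,140). I choose the plate at (242,173) because it stands on the gate rail, and I'll check that in crops and by measurement.

```bash
python3 - <<'E'
from h import *
a=load('scene0');b=load('side0')
c=cv2.resize(a['color'][135:315,160:310,::-1],None,fx=4,fy=4)[:, :]
c=cv2.resize(a['color'][140:290,170:300,::-1],(520,600),interpolation=cv2.INTER_CUBIC)
d=cv2.resize(b['color'][125:275,180:330,::-1],(600,600),interpolation=cv2.INTER_CUBIC)
cv2.imwrite('pics/c0.png',c);cv2.imwrite('pics/d0.png',d)
for n,s in(('scene',a),('side',b)):
    P=pts(s);hsv=cv2.cvtColor(s['color'],cv2.COLOR_RGB2HSV)
    for nm,lo,hi in(('orange',(6,170,110),(17,255,255)),('red',(0,150,90),(4,255,255)),('yellow',(20,150,120),(30,255,255)),('blue',(100,120,60),(125,255,255))):
        m=cv2.inRange(hsv,lo,hi);k,l,st,ce=cv2.connectedComponentsWithStats(m)
        for i in range(1,k):
            if st[i,4]>15:
                q=P[l==i];q=q[~np.isnan(q[:,0])]
                if len(q) and 0.2<np.median(q[:,0])<0.9: print(n,nm,st[i],ce[i].round(),np.median(q,0).round(3),np.percentile(q,3,0).round(3),np.percentile(q,97,0).round(3))
E
```

```text
scene orange [231 156  20  38 316] [241. 174.] [0.612 0.275 0.21 ] [0.609 0.24  0.149] [0.617 0.304 0.231]
scene orange [271 156   7  23  41] [275. 165.] [0.599 0.14  0.061] [0.586 0.097 0.002] [0.631 0.151 0.065]
scene red [266 218   6  11  43] [268. 222.] [0.496 0.343 0.2  ] [0.492 0.336 0.163] [0.503 0.347 0.203]
scene red [335 289  17  37 323] [344. 306.] [0.263 0.375 0.023] [0.235 0.345 0.017] [0.292 0.405 0.028]
scene yellow [225 157   9   8  44] [229. 161.] [0.685 0.23  0.133] [ 0.676  0.162 -0.   ] [0.731 0.238 0.137]
scene yellow [216 163  11  15  76] [221. 170.] [0.689 0.263 0.134] [0.668 0.201 0.001] [0.741 0.275 0.136]
scene yellow [177 179  62 121 733] [208. 241.] [0.606 0.433 0.133] [0.483 0.342 0.007] [0.752 0.507 0.136]
scene yellow [232 194  50  84 506] [257. 237.] [0.512 0.364 0.133] [0.428 0.3   0.029] [0.616 0.418 0.136]
scene blue [238 194  34  59  90] [255. 224.] [0.558 0.31  0.032] [0.477 0.259 0.028] [0.642 0.364 0.097]
side orange [266 137   3  20  49] [267. 147.] [0.608 0.25  0.211] [0.607 0.232 0.187] [0.61  0.278 0.228]
side orange [265 219  15  22 237] [2
[... 946 characters left out ...]
193.] [0.682 0.218 0.084] [0.656 0.211 0.017] [0.701 0.27  0.133]
side yellow [195 170  13  29 276] [200. 184.] [0.436 0.357 0.057] [0.422 0.349 0.015] [0.451 0.366 0.097]
side blue [140   0   7  15  68] [143.   7.] [0.263 1.368 0.421] [0.253 1.342 0.386] [0.277 1.46  0.45 ]
side blue [219   0   6  18  93] [221.   8.] [0.555 0.836 0.482] [0.548 0.83  0.455] [0.565 0.845 0.507]
side blue [243   0   7  23 151] [246.  10.] [0.623 0.721 0.488] [0.614 0.714 0.456] [0.634 0.73  0.52 ]
side blue [209 164  76  50 801] [249. 189.] [0.569 0.285 0.052] [0.464 0.233 0.017] [0.654 0.349 0.134]
side blue [237 314  33  42 921] [253. 335.] [ 0.588  0.266 -0.476] [ 0.542  0.247 -0.55 ] [ 0.639  0.328 -0.458]
```

View pics/c0.png

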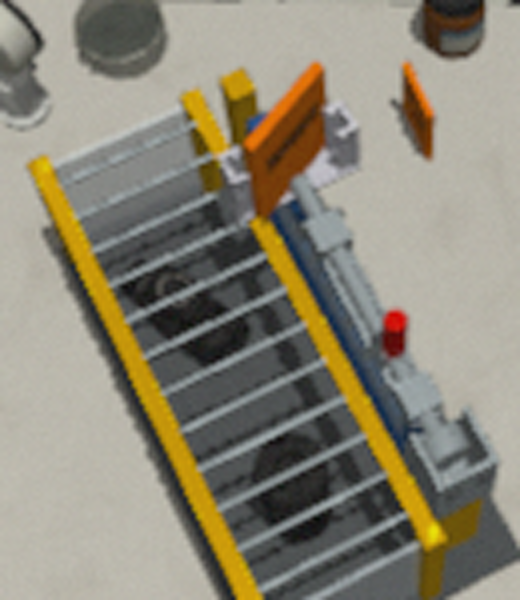

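View pics/d0.png

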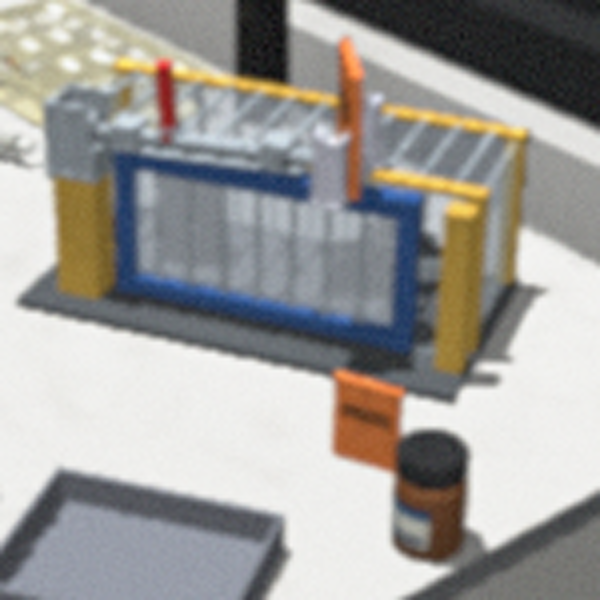

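```bash
python3 - <<'E'
from h import *
a=load('scene0');b=load('side0')
for n,s,box in(('scene',a,(231,156,20,38)),('side',b,(262,133,12,30))):
    P=pts(s);hsv=cv2.cvtColor(s['color'],cv2.COLOR_RGB2HSV)
    m=cv2.inRange(hsv,(5,150,90),(18,255,255));mm=np.zeros_like(m);x,y,w,h=box;mm[y-3:y+h+3,x-3:x+w+3]=m[y-3:y+h+3,x-3:x+w+3]
    ct=max(cv2.findContours(mm,cv2.RETR_EXTERNAL,cv2.CHAIN_APPROX_NONE)[0],key=cv2.contourArea)
    ap=cv2.approxPolyDP(ct,2,True)[:,0];print(n,[(tuple(p),P[p[1],p[0]].round(3)) for p in ap.tolist()])
    er=cv2.erode(mm,np.ones((3,3)));q=P[er>0];q=q[~np.isnan(q[:,0])]
    if len(q)>10:
        c=np.median(q,0);q=q[np.linalg.norm(q-c,axis=1)<.06];c=q.mean(0);U,S,V=np.linalg.svd(q-c);print(len(q),c,S/len(q)**.5,V.round(3))
        print(q.min(0),q.max(0))
# gate plane from blue in side
P=pts(b);hsv=cv2.cvtColor(b['color'],cv2.COLOR_RGB2HSV)
m=cv2.inRange(hsv,(100,120,60),(125,255,255));M=np.zeros_like(m);M[164:214,209:285]=m[164:214,209:285]
q=P[M>0];c=np.median(q,0);
for k in range(4):
    d=q-q.mean(0);U,S,V=np.linalg.svd(d[:,:2],full_matrices=False);r=abs(d[:,:2]@V[1]);q=q[r<max(.006,2*r.std())]
print('gate',len(q),q.mean(0),V,np.degrees(np.arctan2(V[0,1],V[0,0])),r.std())
# yellow roof rails scene
P=pts(a);hsv=cv2.cvtColor(a['color'],cv2.COLOR_RGB2HSV);m=cv2.inRange(hsv,(20,150,120),(30,255,255))
k,l,st,ce=cv2.connectedComponentsWithStats(m)
for i in range(1,k):
    q=P[l==i];q=q[abs(q[:,2]-.134)<.004]
    if len(q)>150: 
        v=cv2.fitLine(q[:,:2].astype(np.float32),cv2.DIST_HUBER,0,.01,.01).ravel();print('rail',v,np.degrees(np.arctan2(v[1],v[0])),q.min(0),q.max(0))
# tray
P=pts(a)
for n,s in(('scene',a),('side',b)):
    P=pts(s)
    q=P[(abs(P[...,2]-.028)<.004)&(P[...,0]>.2)&(P[...,0]<.6)&(P[...,1]<.25)&(P[...,1]>-.2)]
    r=cv2.minAreaRect(q[:,:2].astype(np.float32)*1000);print(n,'tray',len(q),r,cv2.boxPoints(r))
E
```

```text
scene [((249, 156), array([0.611, 0.239, 0.231])), ((230, 176), array([0.62 , 0.305, 0.23 ])), ((234, 193), array([0.617, 0.305, 0.149])), ((250, 176), array([0.609, 0.245, 0.148])), ((249, 169), array([0.609, 0.246, 0.184])), ((236, 182), array([0.612, 0.297, 0.197])), ((250, 165), array([0.608, 0.242, 0.198]))]
198 [0.61202048 0.27749299 0.20284036] [0.02584675 0.01910266 0.00092638] [[ 0.004 -0.144  0.99 ]
 [ 0.071  0.987  0.143]
 [ 0.997 -0.07  -0.014]]
[0.60836083 0.24249418 0.15528441] [0.61791042 0.30597214 0.23109022]
side [((265, 136), array([0.611, 0.293, 0.226])), ((264, 151), array([0.633, 0.405, 0.13 ])), ((268, 157), array([0.608, 0.233, 0.191])), ((269, 142), array([0.612, 0.245, 0.228]))]
20 [0.60790482 0.24848123 0.20951522] [0.01268926 0.00768787 0.00031134] [[-0.001  0.166 -0.986]
 [-0.069 -0.984 -0.166]
 [-0.998  0.068  0.013]]
[0.60671716 0.23388006 0.18476763] [0.60903975 0.26482482 0.22930869]Traceback (most recent call last):
  File "<stdin>", line 17, in <module>
    u, s, vh = gufunc(a, signature=signature)
               ~~~~~~^^^^^^^^^^^^^^^^^^^^^^^^
    raise LinAlgError("SVD did not converge")
numpy.linalg.LinAlgError: SVD did not converge
```

```bash
python3 - <<'E'
from h import *
a=load('scene0');b=load('side0')
P=pts(b);hsv=cv2.cvtColor(b['color'],cv2.COLOR_RGB2HSV)
m=cv2.inRange(hsv,(100,120,60),(125,255,255));M=np.zeros_like(m);M[164:214,209:285]=m[164:214,209:285]
q=P[M>0];q=q[~np.isnan(q[:,0])]
v=cv2.fitLine(q[:,:2].astype(np.float32),cv2.DIST_HUBER,0,.01,.01).ravel();print('gate',v,np.degrees(np.arctan2(v[1],v[0])),q.min(0),q.max(0))
P=pts(a);hsv=cv2.cvtColor(a['color'],cv2.COLOR_RGB2HSV);m=cv2.inRange(hsv,(20,150,120),(30,255,255))
k,l,st,ce=cv2.connectedComponentsWithStats(m)
for i in range(1,k):
    q=P[l==i];q=q[abs(q[:,2]-.134)<.004]
    if len(q)>50: 
        v=cv2.fitLine(q[:,:2].astype(np.float32),cv2.DIST_HUBER,0,.01,.01).ravel();print('rail',v,np.degrees(np.arctan2(v[1],v[0])),q.min(0),q.max(0))
for n,s in(('scene',a),('side',b)):
    P=pts(s)
    q=P[(abs(P[...,2]-.028)<.003)&(P[...,0]>.25)&(P[...,0]<.56)&(P[...,1]<.2)&(P[...,1]>-.2)]
    r=cv2.minAreaRect(q[:,:2].astype(np.float32)*1000);print(n,'tray',len(q),r,cv2.boxPoints(r).round())
    q=P[(abs(P[...,2]-.004)<.002)&(P[...,0]>.25)&(P[...,0]<.56)&(P[...,1]<.2)&(P[...,1]>-.2)]
    print(np.median(q,0))
    q=P[(P[...,2]>.15)&(P[...,2]<.3)&(P[...,0]>.4)&(P[...,1]<.5)&(P[...,1]>.1)&(P[...,0]<.75)]
    # occupancy map of high points
    for lo in (.15,.17,.185): 
        z=q[(q[:,2]>lo)&(q[:,2]<lo+.015)];print(n,lo,len(z)); 
        if lo!=.185: print(np.unique((z[:,:2]*100).round().astype(int),axis=0).tolist())
E
```

```text
gate [ 0.857099   -0.5151518   0.57698464  0.28050393] -31.007599 [0.46209391 0.23021705 0.00726311] [0.65633033 0.35350149 0.13682381]
rail [ 0.8549293  -0.5187445   0.6869859   0.26284966] -31.248074 [0.66489474 0.24650834 0.13046244] [0.70874757 0.27811629 0.13690128]
rail [ 0.8579518  -0.51373017  0.6071614   0.43299255] -30.912615 [0.47464243 0.33605073 0.1300701 ] [0.76166087 0.51531973 0.13771579]
rail [ 0.8584869  -0.51283556  0.51412547  0.36629677] -30.852888 [0.42113562 0.30037861 0.13016301] [0.62163087 0.42510058 0.13727802]
scene tray 196 ((444.8712158203125, 36.96813201904297), (121.56491088867188, 150.55970764160156), 62.3176155090332) [[350.  18.]
 [483. -52.]
 [540.  56.]
 [406. 126.]]
[0.4071771  0.04435319 0.00374949]
scene 0.15 587
[[41, 38], [42, 37], [42, 38], [42, 39], [43, 36], [43, 37], [43, 38], [43, 39], [43, 40], [44, 36], [44, 37], [44, 38], [44, 40], [45, 35], [45, 36], [45, 37], [45, 38], [45, 39], [46, 35], [46, 36], [46, 37], [46, 38], [46, 39], [47, 34], [47, 35], [47, 36], [47, 37], [48, 34], [48, 35], [48, 36], [48, 37], [49, 34], [49, 35], [49, 3
[... 1231 characters left out ...]
, [47, 35], [47, 36], [48, 34], [48, 35], [48, 36], [49, 33], [49, 35], [50, 33], [50, 34], [51, 33], [52, 32], [53, 31], [53, 32], [54, 31], [55, 30], [55, 31], [56, 28], [56, 29], [56, 30], [57, 27], [57, 28], [57, 29], [57, 30], [58, 23], [58, 24], [58, 27], [58, 28], [58, 29], [58, 30], [59, 23], [59, 24], [59, 27], [59, 28], [59, 29], [60, 22], [60, 23], [60, 24], [61, 23], [61, 24], [61, 28], [61, 30], [63, 29], [63, 30], [64, 29], [64, 30]]
side 0.17 125
[[49, 33], [49, 34], [50, 33], [50, 34], [58, 23], [58, 24], [59, 23], [59, 24], [60, 22], [60, 23], [60, 24], [61, 23], [61, 24], [61, 26], [61, 27], [61, 28], [63, 28], [63, 29], [63, 30], [64, 28], [64, 29], [64, 30]]
side 0.185 74
```

```bash
cat >> h.py <<'E'
def go(pos,rpy=None,yaw=None):
    s=robot.sense();p=s['tcp_pos'];A=R.from_euler('xyz',s['tcp_rot'])
    B=R.from_euler('xyz',rpy if rpy is not None else [np.pi,0,np.radians(yaw)])
    d=A.inv().apply(np.array(pos)-p)*100;r=np.degrees((A.inv()*B).as_rotvec())
    print('t',round(s['clock'],2),'delta',d.round(2),r.round(2),'q',s['qpos'].round(2),'F',s['wrist_force'].round(1),'op',round(s['opening'],4)); return d,r
E
python3 -c "
from h import *
go([.60,.25,.38],yaw=72)"
```

```text
t 0.15 delta [ 64.85 -61.84 -12.94] [-7.000e-02 -5.000e-02 -5.322e+01] q [-1.36  0.28  1.51  0.    1.36 -0.12] F [ 0.7 -0.2  0.4] op 0.0853
```

Request:
move_arm --deltas '[[[0.6,64.8,-61.8,-12.9,0,0,-53.2],[0.6,64.8,-61.8,-12.9,0,0,-53.2],[0.6,64.8,-61.8,-12.9,0,0,-53.2],[0.6,64.8,-61.8,-12.9,0,0,-53.2],[0.6,64.8,-61.8,-12.9,0,0,-53.2]]]'

```text
clock: 0.65
tcp_pos: [0.3001, -0.3232, 0.286]
tcp_rot: [3.142, -0.0, 1.083]
wrist_force: [0.5, 0.0, -0.4]
opening: 0.051
```

```bash
python3 -c "
from h import *
go([.60,.25,.38],yaw=72);print(robot.sense()['tcp_pos'])"
```

```text
t 0.65 delta [64.69 -0.36 -9.38] [ 0.   -0.02 -9.94] q [-0.98  0.05  1.7   0.    1.39 -0.49] F [ 0.5  0.  -0.4] op 0.051
[ 0.30007061 -0.32315226  0.28600981]
```

Request:
move_arm --deltas '[[[0.6,64.7,-0.4,-9.4,0,0,-9.9],[0.6,64.7,-0.4,-9.4,0,0,-9.9],[0.6,64.7,-0.4,-9.4,0,0,-9.9],[0.6,64.7,-0.4,-9.4,0,0,-9.9],[0.6,64.7,-0.4,-9.4,0,0,-9.9]]]'

```text
clock: 1.15
tcp_pos: [0.4157, -0.1044, 0.3222]
tcp_rot: [3.141, 0.0, 1.25]
wrist_force: [1.1, -0.2, -0.6]
opening: 0.0512
```

```bash
python3 -c "
from h import *
go([.60,.25,.38],yaw=72);print(robot.sense()['tcp_pos'])"
```

```text
t 1.15 delta [39.44  6.33 -5.78] [ 0.03  0.01 -0.36] q [-0.41  0.01  1.65 -0.    1.48 -0.09] F [ 1.1 -0.2 -0.6] op 0.0512
[ 0.41574993 -0.10443244  0.32222506]
```

Request:
move_arm --deltas '[[[0.6,39.4,6.3,-5.8,0,0,-0.4],[0.6,39.4,6.3,-5.8,0,0,-0.4],[0.6,39.4,6.3,-5.8,0,0,-0.4],[0.6,39.4,6.3,-5.8,0,0,-0.4],[0.6,39.4,6.3,-5.8,0,0,-0.4]]]'

```text
clock: 1.65
tcp_pos: [0.5298, 0.1153, 0.3579]
tcp_rot: [3.142, 0.0, 1.258]
wrist_force: [1.2, -0.3, -0.1]
opening: 0.0511
```

```bash
python3 -c "
from h import *
go([.60,.25,.38],yaw=72);print(robot.sense()['tcp_pos'])"
```

```text
t 1.65 delta [14.98  2.54 -2.21] [0.   0.03 0.09] q [ 0.09  0.18  1.37 -0.    1.59  0.4 ] F [ 1.2 -0.3 -0.1] op 0.0511
[0.52976579 0.11528119 0.35794737]
```

Request:
move_arm --deltas '[[[0.6,15.0,2.5,-2.2,0,0,0],[0.6,15.0,2.5,-2.2,0,0,0],[0.6,15.0,2.5,-2.2,0,0,0],[0.6,15.0,2.5,-2.2,0,0,0],[0.6,15.0,2.5,-2.2,0,0,0]]]'

```text
clock: 2.15
tcp_pos: [0.5996, 0.2492, 0.3784]
tcp_rot: [-3.14, 0.002, 1.26]
wrist_force: [-0.5, -0.1, 0.2]
opening: 0.0511
```

```bash
python3 -c "
from h import *
go([.60,.25,.38],yaw=72);s=snap('wrist','w1');print(s['eye'],s['orientation'],robot.sense()['tcp_pos'])"
```

```text
t 2.15 delta [ 0.09  0.02 -0.16] [-0.09  0.1   0.17] q [ 0.29  0.36  1.08 -0.    1.71  0.6 ] F [-0.5 -0.1  0.2] op 0.0511
[0.61870853 0.31229863 0.50141839] [-0.26489797  0.00230786 -0.31147738] [0.59901861 0.24795596 0.37887946]
```

View pics/w1.png

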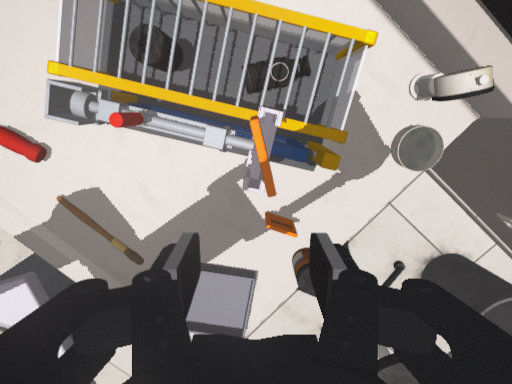

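The wrist view shows the big plate's top edge from (256,120) to (270,193), turned relative to the holder, which runs (265,110) to (250,190). The red knob is at (125,119), the small plate at (281,223) and the tray at (220,300). I'll crop and measure.

```bash
python3 - <<'E'
from h import *
s=load('w1');cv2.imwrite('pics/w1c.png',cv2.resize(s['color'][85:225,80:320,::-1],(800,467),interpolation=cv2.INTER_CUBIC))
P=pts(s);hsv=cv2.cvtColor(s['color'],cv2.COLOR_RGB2HSV)
for nm,lo,hi in(('orange',(5,150,80),(18,255,255)),('red',(0,150,80),(4,255,255))):
    m=cv2.inRange(hsv,lo,hi);k,l,st,ce=cv2.connectedComponentsWithStats(m)
    for i in range(1,k):
        if st[i,4]>40:
            q=P[l==i];q=q[~np.isnan(q[:,0])];print(nm,st[i],ce[i].round(),np.median(q,0),np.percentile(q,98,0)[2])
            z=np.percentile(q,98,0)[2];t=q[q[:,2]>z-.005]
            r=cv2.minAreaRect(t[:,:2].astype(np.float32)*1000);print(r,cv2.boxPoints(r).round(),len(t),t.mean(0))
# tray
q=P[(abs(P[...,2]-.028)<.003)&(P[...,0]>.3)&(P[...,0]<.56)&(P[...,1]<.14)&(P[...,1]>-.2)]
r=cv2.minAreaRect(q[:,:2].astype(np.float32)*1000);print(r,cv2.boxPoints(r).round())
# high map around the holder
for lo in np.arange(.14,.21,.01):
    q=P[(P[...,2]>lo)&(P[...,2]<lo+.01)&(abs(P[...,0]-.615)<.06)&(abs(P[...,1]-.27)<.07)]
    print(lo.round(2),len(q), np.unique((q[:,:2]*100).round().astype(int),axis=0).tolist())
E
```

```text
orange [249 116  26  80 706] [262. 154.] [0.61166392 0.27328652 0.22924638] 0.23061972211543597
((611.6065673828125, 269.0453796386719), (67.46737670898438, 7.592573642730713), 86.03044128417969) [[605. 236.]
 [613. 235.]
 [618. 302.]
 [610. 303.]] 680 [0.61171847 0.27113367 0.22928057]
orange [265 212  32  25 412] [280. 224.] [0.60133748 0.13616833 0.04763041] 0.06348372505081244
((601.4468383789062, 134.04661560058594), (5.703255653381348, 46.74375534057617), 52.72797393798828) [[581. 146.]
 [618. 118.]
 [622. 122.]
 [585. 150.]] 133 [0.6015892  0.13437638 0.06186949]
orange [295 256  14  18  65] [302. 263.] [0.61536055 0.06763014 0.04712348] 0.05296371437042627
((612.445556640625, 64.11227416992188), (25.643213272094727, 4.84393310546875), 30.438810348510742) [[600.  60.]
 [603.  56.]
 [625.  69.]
 [622.  73.]] 23 [0.61382937 0.06505179 0.04979972]
red [109 113  14  14 159] [116. 119.] [0.49540244 0.33880377 0.20163304] 0.20320792598210427
((494.68255615234375, 338.78411865234375), (11.521676063537598, 12.533435821533203), 71.62379455566406) [[487. 335.]
 [499. 331.]
 [502. 342.]

[... 976 characters left out ...]
 28], [59, 29], [59, 30], [60, 23], [60, 24], [60, 27], [60, 28], [60, 29], [61, 27], [61, 28], [62, 30], [62, 31], [63, 29], [63, 30]]
0.16 217 [[56, 29], [56, 30], [56, 31], [57, 28], [57, 29], [57, 30], [57, 31], [58, 24], [58, 29], [58, 30], [59, 24], [59, 25], [60, 23], [60, 24], [61, 30], [62, 30], [63, 29], [63, 30], [64, 30]]
0.17 53 [[58, 24], [59, 24], [59, 25], [60, 23], [60, 24], [61, 30], [62, 31], [63, 29], [63, 30], [64, 30]]
0.18 437 [[58, 24], [59, 23], [59, 24], [59, 25], [60, 23], [60, 24], [61, 30], [62, 30], [62, 31], [63, 29], [63, 30], [63, 31], [64, 29], [64, 30]]
0.19 7 [[61, 25], [61, 30], [62, 30]]
0.2 12 [[61, 25], [61, 30], [62, 26], [62, 27], [62, 28], [62, 29]]
```

View pics/w1c.png

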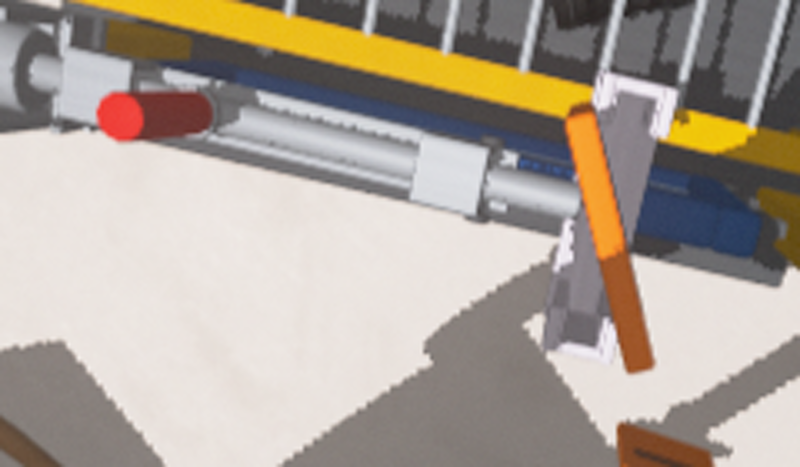

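The plate's top (68 x 8 mm, z 0.231, centred at (0.612,0.270) between the holder ends) matches the larger plate. The bench one is smaller: 47 mm wide, 63 mm high. The plate's own yaw is about 86°, so I'll align the jaws to that.

```bash
python3 -c "
from h import *
go([.6125,.270,.28],yaw=86)"
```

```text
t 2.2 delta [2.53 0.62 9.88] [ -0.1    0.11 -13.92] q [ 0.29  0.36  1.08 -0.    1.71  0.6 ] F [ 0.4 -0.1  0. ] op 0.0512
```

Request:
move_arm --deltas '[[[0.6,2.5,0.6,5,0,0,-8],[0.6,2.5,0.6,9.9,0,0,-13.9],[0.6,2.5,0.6,9.9,0,0,-13.9],[0.6,2.5,0.6,9.9,0,0,-13.9]]]'

```text
clock: 2.6
tcp_pos: [0.6119, 0.2684, 0.2805]
tcp_rot: [-3.139, 0.002, 1.496]
wrist_force: [0.4, 0.3, 0.6]
opening: 0.0511
```

```bash
python3 - <<'E'
from h import *
go([.6125,.270,.213],yaw=86)
s=snap('wrist','w2')
P=pts(s);hsv=cv2.cvtColor(s['color'],cv2.COLOR_RGB2HSV)
m=cv2.inRange(hsv,(5,150,80),(18,255,255));k,l,st,ce=cv2.connectedComponentsWithStats(m)
for i in range(1,k):
    if st[i,4]>100:
        q=P[l==i];q=q[~np.isnan(q[:,0])];z=np.percentile(q,98,0)[2];t=q[q[:,2]>z-.004]
        r=cv2.minAreaRect(t[:,:2].astype(np.float32)*1000);print(st[i],z,r)
E
```

```text
t 2.6 delta [0.18 0.06 6.75] [-0.15  0.1  -0.26] q [ 0.31  0.41  1.23 -0.    1.51  0.38] F [0.4 0.3 0.6] op 0.0511
[ 239  146   35  147 2172] 0.23049489416992405 ((611.61279296875, 269.17138671875), (67.28264617919922, 7.738043785095215), 86.11405181884766)
[260 316  33  17 130] 0.051491709685688204 ((621.465576171875, 62.397254943847656), (41.09925842285156, 15.344525337219238), 1.4516569375991821)
```

View pics/w2.png

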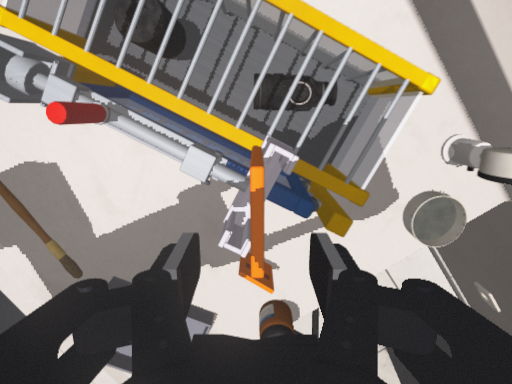

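Request:
move_arm --deltas '[[[0.6,0.1,0.0,3.5,0,0,0],[0.6,0.1,0.0,6.7,0,0,0],[0.6,0.1,0.0,6.7,0,0,0],[0.6,0.1,0.0,6.7,0,0,0]]]'

```text
clock: 3.05
tcp_pos: [0.6144, 0.271, 0.2171]
tcp_rot: [3.137, -0.002, 1.499]
wrist_force: [0.1, 0.4, 0.4]
opening: 0.051
```

Request:
move_arm --deltas '[[[0.0,0,0,0,0,0,0],[0.0,0,0,0,0,0,0],[0.0,0,0,0,0,0,0],[0.0,0,0,0,0,0,0],[0.0,0,0,0,0,0,0]]]' --newtons 30

```text
clock: 3.55
tcp_pos: [0.6133, 0.2714, 0.2157]
tcp_rot: [3.139, -0.001, 1.5]
wrist_force: [-1.4, -0.7, 5.9]
opening: 0.0076
```

```bash
python3 - <<'E'
from h import *
go([.612,.269,.268],yaw=86)
s=snap('wrist','w3')
E
```

```text
t 3.55 delta [-0.24 -0.1  -5.23] [ 0.14 -0.06 -0.04] q [ 0.31  0.44  1.34 -0.    1.36  0.38] F [-1.4 -0.7  5.9] op 0.0076
```

View pics/w3.png

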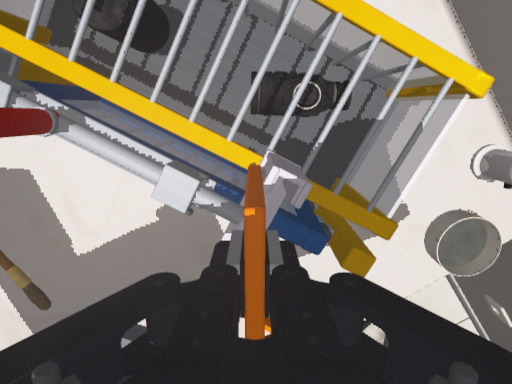

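The plate is gripped, with the opening at 7.6 mm. I'll lift a little and check.

Request:
move_arm --deltas '[[[0.0,0,0,-0.5,0,0,0],[0.0,0,0,-1.0,0,0,0],[0.0,0,0,-1.5,0,0,0],[0.0,0,0,-2.0,0,0,0],[0.0,0,0,-2.0,0,0,0]]]'

```text
clock: 4.1
tcp_pos: [0.6131, 0.2712, 0.2347]
tcp_rot: [3.141, -0.0, 1.5]
wrist_force: [0.9, 0.3, -0.4]
opening: 0.0078
```

```bash
python3 - <<'E'
from h import *
go([.612,.269,.30],yaw=86)
s=snap('wrist','w4');s=snap('side','s4')
cv2.imwrite('pics/s4c.png',cv2.resize(s['color'][100:250,170:350,::-1],(720,600),interpolation=cv2.INTER_CUBIC))
E
```

```text
t 4.1 delta [-0.23 -0.09 -6.53] [ 0.05 -0.02 -0.05] q [0.31 0.43 1.31 0.   1.4  0.38] F [ 0.9  0.3 -0.4] op 0.0078
```

View pics/s4c.png

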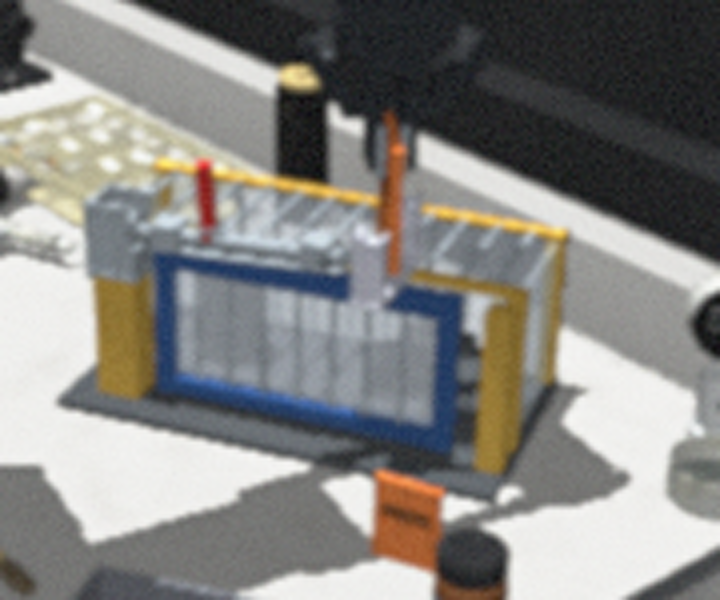

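View pics/w4.png

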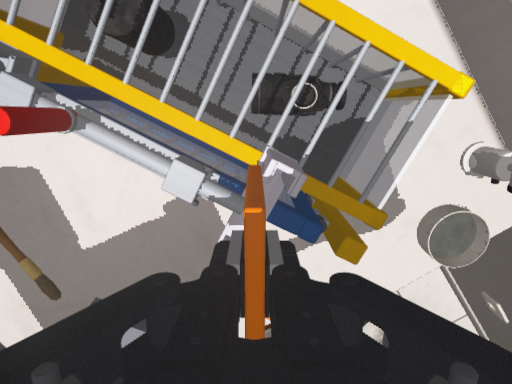

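The plate rises with the tool and the wrist force stays low. I'll keep going straight up.

Request:
move_arm --deltas '[[[0.0,0,0,-1.5,0,0,0],[0.0,0,0,-3,0,0,0],[0.0,0,0,-4.5,0,0,0],[0.0,0,0,-6.5,0,0,0],[0.0,0,0,-8.5,0,0,0]]]'

```text
clock: 4.7
tcp_pos: [0.6122, 0.271, 0.3188]
tcp_rot: [-3.139, 0.001, 1.5]
wrist_force: [1.1, 0.8, -1.2]
opening: 0.0073
```

```bash
python3 - <<'E'
from h import *
go([.443,.034,.30],yaw=62)
s=snap('wrist','w5');s=snap('side','s5')
cv2.imwrite('pics/s5c.png',cv2.resize(s['color'][80:230,170:350,::-1],(720,600),interpolation=cv2.INTER_CUBIC))
E
```

```text
t 4.7 delta [-24.84 -15.2    1.93] [-0.11  0.06 23.95] q [0.31 0.4  1.15 0.   1.59 0.38] F [ 1.1  0.8 -1.2] op 0.0073
```

View pics/s5c.png

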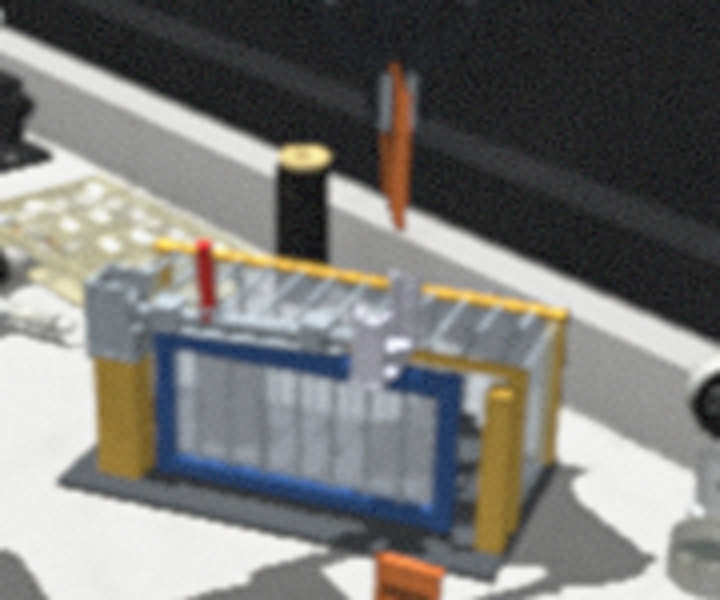

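View pics/w5.png

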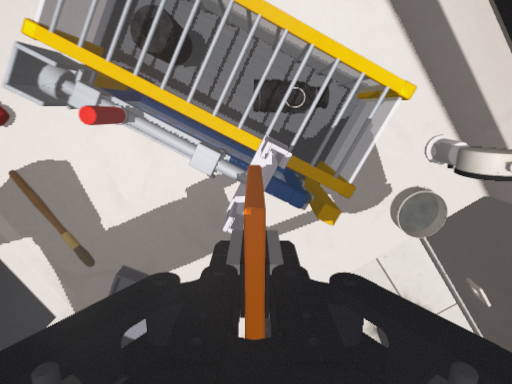

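Request:
move_arm --deltas '[[[0.0,-3,-2,0,0,0,4],[0.0,-7,-4.2,0,0,0,9],[0.0,-11,-6.7,1,0,0,15],[0.0,-15,-9.2,1.9,0,0,20],[0.0,-19,-11.7,1.9,0,0,24]]]'

```text
clock: 5.3
tcp_pos: [0.4798, 0.0886, 0.297]
tcp_rot: [-3.137, 0.003, 1.079]
wrist_force: [0.7, -0.1, -0.5]
opening: 0.0075
```

```bash
python3 - <<'E'
from h import *
go([.443,.034,.18],yaw=62)
E
```

```text
t 5.3 delta [-6.51 -0.61 11.73] [-0.24  0.17 -0.19] q [ 0.04  0.12  1.59 -0.    1.43  0.53] F [ 0.7 -0.1 -0.5] op 0.0075
```

Request:
move_arm --deltas '[[[0.0,-3,-0.3,3,0,0,0],[0.0,-5.5,-0.5,6,0,0,0],[0.0,-6.5,-0.6,9,0,0,0],[0.0,-6.5,-0.6,11.7,0,0,0],[0.0,-6.5,-0.6,11.7,0,0,0]]]'

```text
clock: 5.8
tcp_pos: [0.4427, 0.0352, 0.1789]
tcp_rot: [-3.132, 0.004, 1.08]
wrist_force: [-1.0, 1.2, -1.5]
opening: 0.0077
```

```bash
python3 - <<'E'
from h import *
go([.443,.034,.079],yaw=62)
s=snap('side','s6')
cv2.imwrite('pics/s6c.png',cv2.resize(s['color'][160:310,150:330,::-1],(720,600),interpolation=cv2.INTER_CUBIC))
P=pts(s);hsv=cv2.cvtColor(s['color'],cv2.COLOR_RGB2HSV)
m=cv2.inRange(hsv,(5,150,80),(18,255,255));k,l,st,ce=cv2.connectedComponentsWithStats(m)
for i in range(1,k):
    if st[i,4]>60:
        q=P[l==i];q=q[~np.isnan(q[:,0])];print(st[i],q.mean(0),q.min(0),q.max(0))
E
```

```text
t 5.8 delta [-0.05  0.17  9.99] [-0.53  0.23 -0.11] q [-0.08  0.14  1.88  0.    1.14  0.41] F [-1.   1.2 -1.5] op 0.0077
[204 199  13  43 293] [0.43470687 0.01445762 0.1487918 ] [ 0.4234883  -0.00197315  0.1092357 ] [0.45281849 0.04916647 0.19330992]
[264 218  16  24 290] [0.60154451 0.12975463 0.03447521] [0.58401775 0.11425772 0.00321866] [0.61830813 0.14582069 0.06323401]
```

View pics/s6c.png

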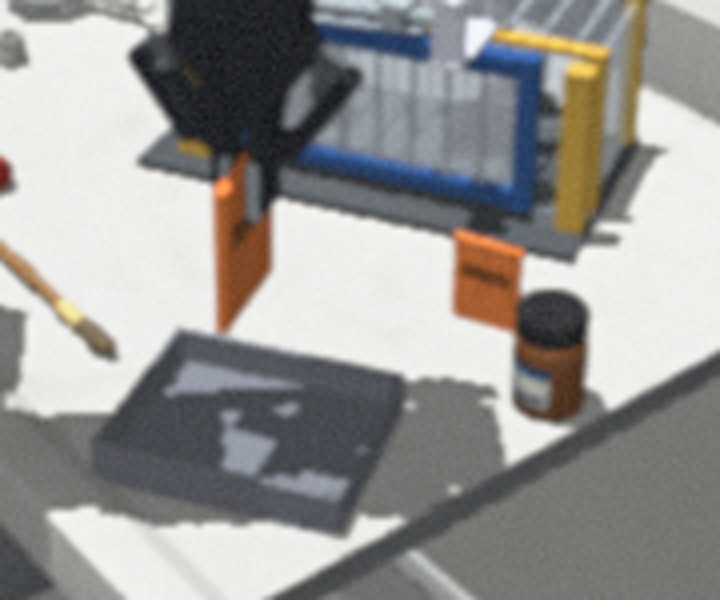

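Request:
move_arm --deltas '[[[0.0,0,0.2,3,0,0,0],[0.0,0,0.2,6,0,0,0],[0.0,0,0.2,8.2,0,0,0],[0.0,0,0.2,9.4,0,0,0],[0.0,0,0.2,9.4,0,0,0]]]'

```text
clock: 6.35
tcp_pos: [0.4486, 0.0347, 0.0884]
tcp_rot: [-3.14, 0.001, 1.082]
wrist_force: [-0.4, 0.4, -2.1]
opening: 0.0075
```

Request:
move_arm --deltas '[[[0.0,0,0,0.2,0,0,0],[0.0,0,0,0.4,0,0,0],[0.0,0,0,0.6,0,0,0]]]'

```text
clock: 6.65
tcp_pos: [0.4496, 0.0343, 0.0837]
tcp_rot: [3.139, -0.001, 1.081]
wrist_force: [0.6, -0.2, -1.0]
opening: 0.0077
```

```bash
python3 - <<'E'
from h import *
go([.443,.034,.079],yaw=62)
s=snap('side','s7')
cv2.imwrite('pics/s7c.png',cv2.resize(s['color'][180:300,160:300,::-1],(700,600),interpolation=cv2.INTER_CUBIC))
print(robot.sense()['tcp_pos'])
E
```

```text
t 6.65 delta [-0.34 -0.56  0.47] [ 0.13 -0.05 -0.04] q [-0.08  0.26  2.01 -0.    0.87  0.41] F [ 0.6 -0.2 -1. ] op 0.0077
[0.44910606 0.03434374 0.08324718]
```

View pics/s7c.png

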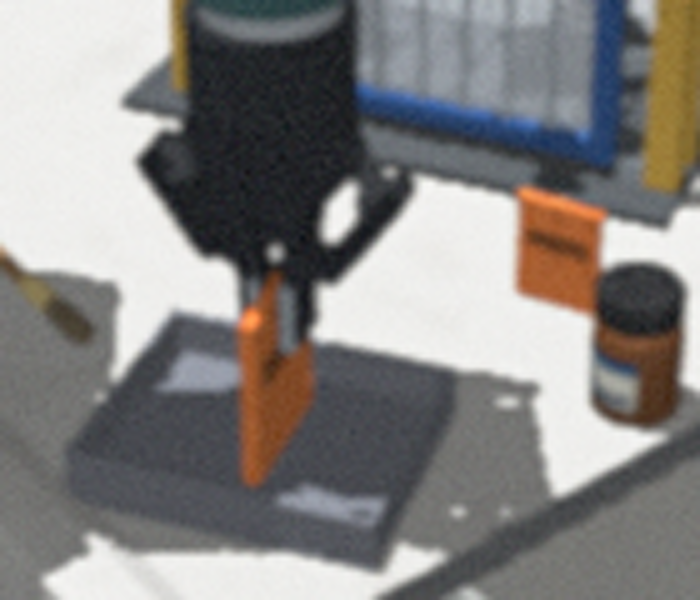

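Request:
move_arm --deltas '[[[0.0,0,0,0.15,0,0,0],[0.0,0,0,0.3,0,0,0],[0.0,0,0,0.3,0,0,0]]]'

```text
clock: 7.0
tcp_pos: [0.4486, 0.0343, 0.0798]
tcp_rot: [3.142, 0.0, 1.081]
wrist_force: [-0.2, 0.4, -0.9]
opening: 0.0077
```

Request:
move_arm --deltas '[[[0.0,0,0,0.1,0,0,0],[0.0,0,0,0.2,0,0,0],[0.0,0,0,0.2,0,0,0]]]'

```text
clock: 7.3
tcp_pos: [0.4488, 0.0342, 0.0796]
tcp_rot: [3.141, -0.0, 1.081]
wrist_force: [-4.6, -0.4, 15.1]
opening: 0.0078
```

Request:
move_arm --deltas '[[[0.0,0,0,-0.15,0,0,0],[0.0,0,0,-0.15,0,0,0],[0.15,0,0,-0.15,0,0,0],[0.25,0,0,-0.15,0,0,0],[0.4,0,0,-0.15,0,0,0]]]'

```text
clock: 7.8
tcp_pos: [0.4486, 0.0343, 0.0791]
tcp_rot: [-3.141, 0.0, 1.081]
wrist_force: [0.5, 0.1, -0.5]
opening: 0.0334
```

```bash
python3 - <<'E'
from h import *
go([.449,.034,.28],yaw=62)
s=snap('side','s8')
cv2.imwrite('pics/s8c.png',cv2.resize(s['color'][180:300,160:300,::-1],(700,600),interpolation=cv2.INTER_CUBIC))
print(robot.sense()['tcp_pos'])
E
```

```text
t 7.8 delta [-2.000e-02  5.000e-02 -2.009e+01] [-0.02  0.02 -0.04] q [-0.08  0.26  2.02 -0.    0.86  0.41] F [ 0.5  0.1 -0.5] op 0.0334
[0.44857068 0.03432467 0.07911538]
```

View pics/s8c.png

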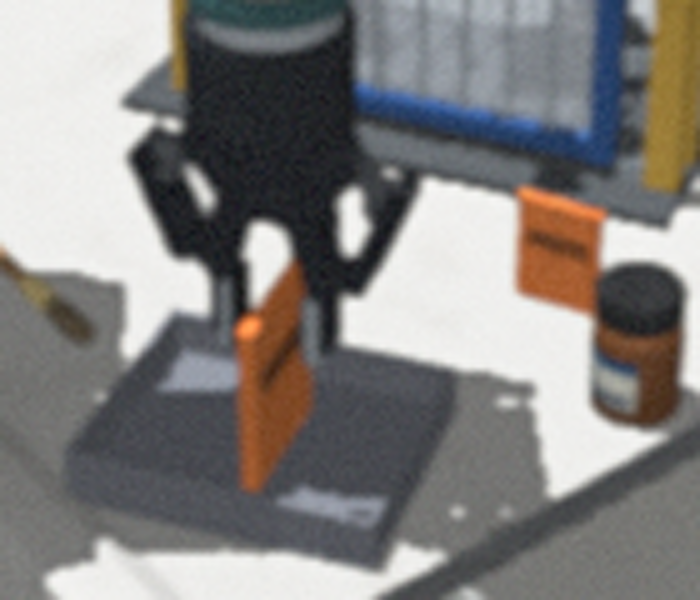

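The plate stands upright in the tray, let go. I'll withdraw straight up.

Request:
move_arm --deltas '[[[0.4,0,0,-2,0,0,0],[0.4,0,0,-6,0,0,0],[0.6,0,0,-10.5,0,0,0],[0.6,0,0,-15.5,0,0,0],[0.6,0,0,-20,0,0,0]]]'

```text
clock: 8.35
tcp_pos: [0.4485, 0.0344, 0.2816]
tcp_rot: [3.141, -0.0, 1.081]
wrist_force: [1.3, 0.0, -0.3]
opening: 0.0512
```

```bash
python3 - <<'E'
from h import *
go([.495,.339,.30],yaw=149)
s=snap('scene','a9')
cv2.imwrite('pics/a9c.png',cv2.resize(s['color'][120:270,220:400,::-1],(720,600),interpolation=cv2.INTER_CUBIC))
E
```

```text
t 8.35 delta [ 29.07 -10.22  -1.84] [ 6.000e-02  3.000e-02 -8.705e+01] q [-0.08  0.07  1.69 -0.    1.38  0.41] F [ 1.3  0.  -0.3] op 0.0512
```

View pics/a9c.png

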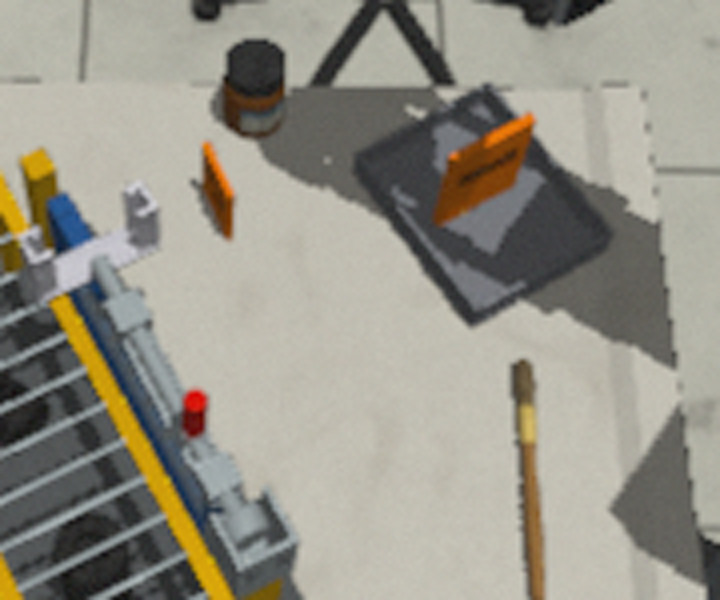

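The plate stands at crop (485,170), inside the tray. Next is the knob.

Request:
move_arm --deltas '[[[0.6,29.0,-10.2,-1.8,0,0,-87],[0.6,29.0,-10.2,-1.8,0,0,-87],[0.6,29.0,-10.2,-1.8,0,0,-87],[0.6,29.0,-10.2,-1.8,0,0,-87],[0.6,29.0,-10.2,-1.8,0,0,-87]]]'

```text
clock: 8.9
tcp_pos: [0.4862, 0.283, 0.2936]
tcp_rot: [-3.141, 0.0, 1.838]
wrist_force: [0.4, -0.3, -0.4]
opening: 0.0512
```

```bash
python3 -c "
from h import *
go([.495,.339,.30],yaw=149)"
```

```text
t 8.9 delta [ 5.17  2.33 -0.65] [-2.000e-02  2.000e-02 -4.372e+01] q [ 0.4   0.24  1.45 -0.    1.45  0.14] F [ 0.4 -0.3 -0.4] op 0.0512
```

Request:
move_arm --deltas '[[[0.6,5.2,2.3,-0.6,0,0,-43.7],[0.6,5.2,2.3,-0.6,0,0,-43.7],[0.6,5.2,2.3,-0.6,0,0,-43.7],[0.6,5.2,2.3,-0.6,0,0,-43.7],[0.6,5.2,2.3,-0.6,0,0,-43.7]]]'

```text
clock: 9.4
tcp_pos: [0.4949, 0.3376, 0.2989]
tcp_rot: [-3.14, -0.001, 2.588]
wrist_force: [0.1, -0.5, 0.1]
opening: 0.0513
```

Request:
move_arm --deltas '[[[0.6,0,0,0,0,0,0],[0.6,0,0,0,0,0,0]]]'

```text
clock: 9.6
tcp_pos: [0.495, 0.3372, 0.2994]
tcp_rot: [-3.141, -0.0, 2.578]
wrist_force: [-0.0, -0.3, 0.1]
opening: 0.0513
```

```bash
python3 - <<'E'
from h import *
go([.495,.339,.197],yaw=149)
s=snap('wrist','w10')
P=pts(s);hsv=cv2.cvtColor(s['color'],cv2.COLOR_RGB2HSV)
m=cv2.inRange(hsv,(0,150,80),(4,255,255))|cv2.inRange(hsv,(176,150,80),(180,255,255));k,l,st,ce=cv2.connectedComponentsWithStats(m)
for i in range(1,k):
    if st[i,4]>60:
        q=P[l==i];q=q[~np.isnan(q[:,0])];z=np.percentile(q,98,0)[2];t=q[q[:,2]>z-.004]
        r=cv2.minAreaRect(t[:,:2].astype(np.float32)*1000);print(st[i],z,r,t.mean(0))
E
```

```text
t 9.6 delta [ 0.1   0.16 10.24] [-0.04 -0.02 -1.28] q [ 0.48  0.29  1.36 -0.    1.49 -0.53] F [-0.  -0.3  0.1] op 0.0513
[248 182  19  28 408] 0.20267113782089774 ((494.3445739746094, 339.2549743652344), (12.7356595993042, 13.02008056640625), 71.39053344726562) [0.4940259  0.33937194 0.20140211]
```

View pics/w10.png

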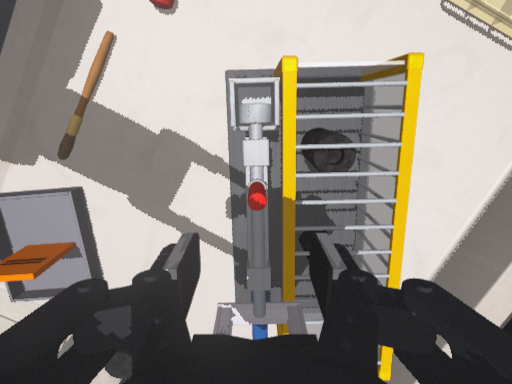

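The knob top is at (257,197), roughly between the jaws. It is 13 mm wide at z 0.203, which fits the given 14 mm and about 203 mm. I'll descend.

Request:
move_arm --deltas '[[[0.6,0.2,0.2,3.5,0,0,-1.3],[0.6,0.2,0.2,7.0,0,0,-1.3],[0.6,0.2,0.2,9.0,0,0,-1.3],[0.6,0.2,0.2,10.0,0,0,-1.3],[0.6,0.2,0.2,10.0,0,0,-1.3]]]'

```text
clock: 10.15
tcp_pos: [0.4939, 0.3396, 0.1986]
tcp_rot: [-3.139, -0.001, 2.603]
wrist_force: [0.5, 0.4, -0.1]
opening: 0.0515
```

```bash
python3 - <<'E'
from h import *
go([.4945,.339,.198],yaw=149)
s=snap('wrist','w11')
E
```

```text
t 10.15 delta [-0.08 -0.02  0.06] [-0.14 -0.08  0.13] q [ 0.49  0.35  1.53 -0.    1.27 -0.55] F [ 0.5  0.4 -0.1] op 0.0515
```

View pics/w11.png

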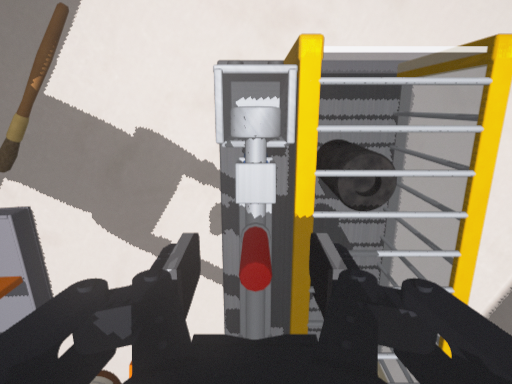

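Request:
move_arm --deltas '[[[0.0,0,0,0,0,0,0],[0.0,0,0,0,0,0,0],[0.0,0,0,0,0,0,0],[0.0,0,0,0,0,0,0]]]' --newtons 50

```text
clock: 10.6
tcp_pos: [0.4947, 0.3398, 0.2013]
tcp_rot: [3.141, 0.001, 2.604]
wrist_force: [-1.3, -2.0, 5.5]
opening: 0.0121
```

Request:
move_arm --deltas '[[[0.0,0,0,-0.4,0,0,0],[0.0,0,0,-0.8,0,0,0],[0.0,0,0,-1.1,0,0,0],[0.0,0,0,-1.1,0,0,0]]]'

```text
clock: 11.0
tcp_pos: [0.4963, 0.3385, 0.2099]
tcp_rot: [-3.14, 0.004, 2.604]
wrist_force: [5.4, -5.1, -8.8]
opening: 0.0118
```

```bash
python3 - <<'E'
from h import *
go([.4945,.339,.209],yaw=149);print(robot.sense()['tcp_pos'])
s=snap('wrist','w12')
E
```

```text
t 11.0 delta [ 0.18 -0.05  0.09] [-0.08  0.22  0.18] q [ 0.49  0.34  1.51 -0.    1.29 -0.55] F [ 5.4 -5.1 -8.8] op 0.0118
[0.49630062 0.33852148 0.20992476]
```

View pics/w12.png

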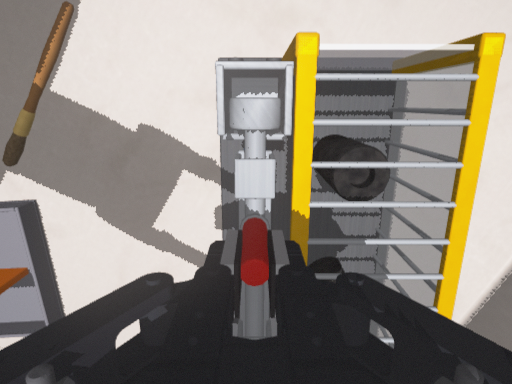

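Request:
move_arm --deltas '[[[0.0,-0.5,0,-0.05,0,0,0],[0.0,-1.0,0,-0.05,0,0,0],[0.0,-1.5,0,-0.05,0,0,0],[0.0,-2.0,0,0,0,0,0],[0.0,-2.5,0,0,0,0,0]]]'

```text
clock: 11.55
tcp_pos: [0.5158, 0.3268, 0.2106]
tcp_rot: [-3.14, -0.001, 2.604]
wrist_force: [-1.8, -0.2, -4.5]
opening: 0.0115
```

```bash
python3 - <<'E'
from h import *
go([.4945,.339,.209],yaw=149);print(robot.sense()['tcp_pos'])
s=snap('wrist','w13')
E
```

```text
t 11.55 delta [ 2.45 -0.05  0.16] [-0.06 -0.04  0.21] q [ 0.45  0.35  1.49  0.    1.3  -0.58] F [-1.8 -0.2 -4.5] op 0.0115
[0.51583256 0.32684072 0.21057264]
```

View pics/w13.png

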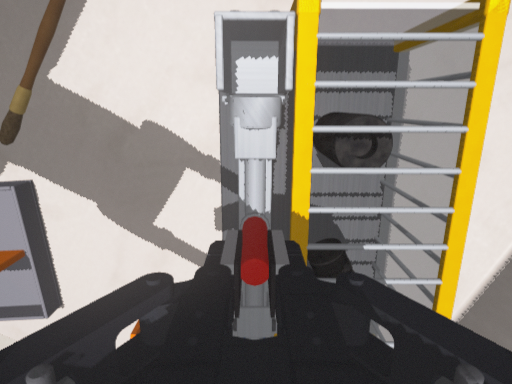

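The flanged nose at (257,108) is coming out past the lip at (255,92), with low force. I'll keep drawing.

Request:
move_arm --deltas '[[[0.0,-0.5,0,0,0,0,0],[0.0,-1.0,0,0.05,0,0,0],[0.0,-1.5,0,0.1,0,0,0],[0.0,-1.9,0,0.15,0,0,0],[0.0,-1.9,0,0.15,0,0,0]]]'

```text
clock: 12.1
tcp_pos: [0.533, 0.3167, 0.2092]
tcp_rot: [-3.141, 0.001, 2.604]
wrist_force: [-0.7, -1.5, -6.4]
opening: 0.0118
```

```bash
python3 - <<'E'
from h import *
go([.4945,.339,.209],yaw=149);print(robot.sense()['tcp_pos'])
s=snap('wrist','w14')
E
```

```text
t 12.1 delta [ 4.45 -0.06  0.01] [-0.04  0.06  0.17] q [ 0.42  0.37  1.47 -0.    1.3  -0.61] F [-0.7 -1.5 -6.4] op 0.0118
[0.53301251 0.31667929 0.20916551]
```

View pics/w14.png

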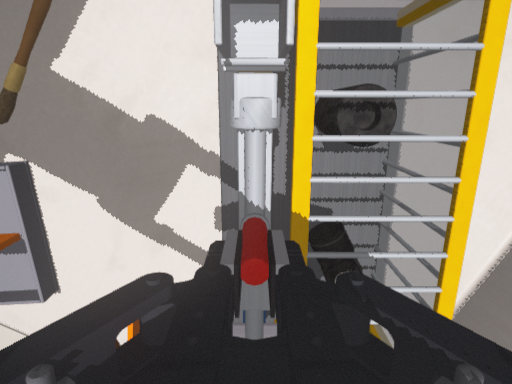

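The nose at (257,108) is clear of the keeper lip at (255,65). The bolt is drawn about 40 mm. Now I'll swing the gate on its arc about the hinge, radius about 153 mm.

Request:
move_arm --deltas '[[[0.0,-0.01,-0.3,0,0,0,-1.1],[0.0,-0.02,-0.7,0,0,0,-2.6],[0.0,-0.05,-1.2,0,0,0,-4.5],[0.0,-0.1,-1.7,0,0,0,-6.4],[0.0,-0.15,-2.2,0,0,0,-8.3]]]'

```text
clock: 12.65
tcp_pos: [0.523, 0.2987, 0.2096]
tcp_rot: [3.138, 0.001, 2.751]
wrist_force: [1.4, 1.3, -7.0]
opening: 0.0119
```

```bash
python3 - <<'E'
from h import *
go([.4945,.339,.209],yaw=149);print(robot.sense()['tcp_pos'])
s=snap('wrist','w15')
E
```

```text
t 12.65 delta [4.17 2.64 0.06] [0.18 0.06 8.61] q [ 0.4   0.34  1.51  0.    1.29 -0.78] F [ 1.4  1.3 -7. ] op 0.0119
[0.52296689 0.2987275  0.20961665]
```

View pics/w15.png

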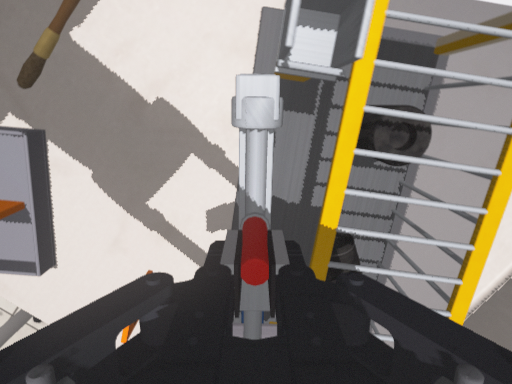

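The gate is swinging with the tool and the forces are small. I'll finish the arc.

Request:
move_arm --deltas '[[[0.0,-0.02,-0.5,0,0,0,-1.9],[0.0,-0.04,-1.0,0,0,0,-3.8],[0.0,-0.08,-1.5,0,0,0,-5.6],[0.0,-0.12,-1.9,0,0,0,-7.2],[0.0,-0.12,-1.9,0,0,0,-7.2]]]'

```text
clock: 13.2
tcp_pos: [0.5163, 0.2805, 0.2097]
tcp_rot: [3.14, 0.001, 2.874]
wrist_force: [1.2, 2.6, -6.7]
opening: 0.0119
```

Request:
move_arm --deltas '[[[0.0,0,0,0,0,0,0],[0.0,0,0,0,0,0,0],[0.0,0,0,0,0,0,0],[0.0,0,0,0,0,0,0],[0.0,0,0,0,0,0,0]]]'

```text
clock: 13.7
tcp_pos: [0.5161, 0.2801, 0.2096]
tcp_rot: [3.141, 0.0, 2.875]
wrist_force: [0.1, 3.3, -5.2]
opening: 0.0116
```

```bash
python3 - <<'E'
from h import *
go([.4945,.339,.209],yaw=149);p=robot.sense()['tcp_pos'];print(p,robot.sense()['qvel'])
H=np.array([.6638,.2375]);d=p[:2]-H;print('gate est from tcp',np.arctan2(d[1],d[0])-np.radians(149),np.linalg.norm(d))
s=snap('side','s16');a=snap('scene','a16');snap('wrist','w16')
cv2.imwrite('pics/s16c.png',cv2.resize(s['color'][130:300,150:330,::-1],(635,600),interpolation=cv2.INTER_CUBIC))
cv2.imwrite('pics/a16c.png',cv2.resize(a['color'][120:270,220:400,::-1],(720,600),interpolation=cv2.INTER_CUBIC))
P=pts(s);hsv=cv2.cvtColor(s['color'],cv2.COLOR_RGB2HSV)
m=cv2.inRange(hsv,(100,120,60),(125,255,255));q=P[m>0];q=q[~np.isnan(q[:,0])]
q=q[(q[:,2]>0)&(q[:,2]<.14)&(q[:,0]>.4)&(q[:,0]<.7)&(q[:,1]<.5)]
v=cv2.fitLine(q[:,:2].astype(np.float32),cv2.DIST_HUBER,0,.01,.01).ravel();print('gate ang',np.degrees(np.arctan2(v[1],v[0])),len(q),q.min(0),q.max(0))
for n,s in(('side',s),('scene',a)):
    P=pts(s);hsv=cv2.cvtColor(s['color'],cv2.COLOR_RGB2HSV);m=cv2.inRange(hsv,(5,150,80),(18,255,255));k,l,st,ce=cv2.connectedComponentsWithStats(m)
    for i in range(1,k):
        if st[i,4]>40:
            q=P[l==i];q=q[~np.isnan(q[:,0])];
            if len(q):print(n,st[i],np.median(q,0),q.min(0),q.max(0))
E
```

```text
t 13.7 delta [3.64 5.11 0.06] [ 0.03 -0.   15.71] q [ 0.38  0.32  1.55  0.    1.28 -0.93] F [ 0.1  3.3 -5.2] op 0.0116
[0.51610356 0.28013537 0.2095669 ] [-0.00332907 -0.00071929  0.00151724 -0.00330219  0.00101797 -0.00081384]
gate est from tcp 0.26002290452425747 0.15372707528547694
gate ang -16.259235 904 [0.43853329 0.22750265 0.00558968] [0.65564228 0.29851715 0.13699091]
side [264 217  17  25 311] [0.60199397 0.1296712  0.03430132] [0.58372804 0.11425878 0.00158105] [0.63832492 0.23151192 0.06311387]
side [208 231  13  46 405] [0.44478722 0.01826962 0.05835225] [ 0.42951958 -0.00444409 -0.00291175] [0.47028597 0.19651123 0.09461365]
scene [329 149  24  27 318] [0.44890536 0.03872316 0.06264994] [ 0.43105406 -0.03630055  0.00435177] [0.46741672 0.06686987 0.09703165]
```

View pics/s16c.png

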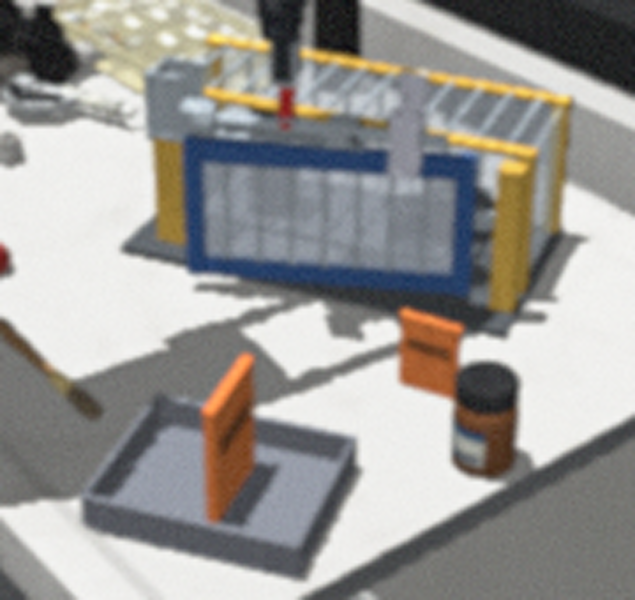

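View pics/a16c.png

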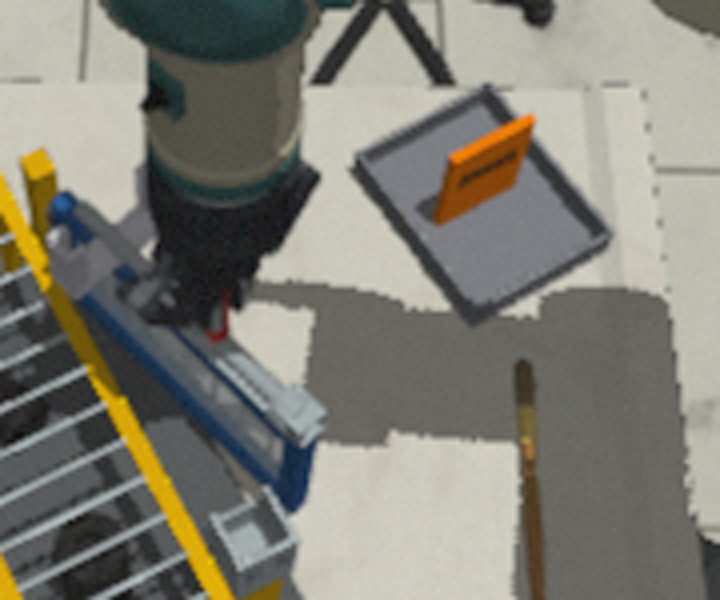

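View pics/w16.png

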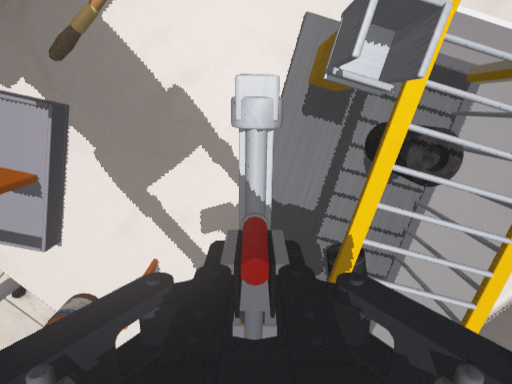

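The gate stands at about 0.26 rad by both the image fit (-16.3° against -31.0° shut) and the tool arc. The bolt is drawn, the knob is held, and the plate stands in the tray with its top at about 95 mm, so its centre is at about 49 mm. I'll hand the job in.

```bash
python3 -c "
from h import *
print(robot.close_job())"
```

```text
the job is handed in; nothing more can be done
None
```

I did all the steps and handed the job in at about 14 s. The gate is open and held by the red knob, the bolt is drawn back, and the lock plate is in the tray. The hand-in gives no verdict.

- **Lock plate:** I gripped the larger orange plate on its faces, drew it straight up about 100 mm and lowered it into the tray. It touched the floor with about 15 N. I backed off slightly, let go, and it has stood upright since.
- **Bolt:** I gripped the knob, lifted it about 10 mm and drew the bolt back. I put the draw at about 40 mm from the tool travel. The wrist picture shows the nose clear of the keeper lip.
- **Gate:** I swung it on its arc about the hinge and kept holding the knob.

**Last checks**
- **Gate angle:** 0.257 rad from the side camera and 0.260 rad from the tool position, about 60 mm at the free edge. The arm was still.
- **Plate:** its centre is about 49 mm above the bench, about 6 mm from the tray centre.
- **Grip:** the jaws stood 11.6 mm open on the 14 mm knob, with about 3 N sideways and 5 N vertical at the wrist.
- **Other things:** the small plate read the same position as before. The jar, valve body and cylinder looked untouched in the pictures; I did not measure their positions again.

**Disagreements**
- The scene and side cameras differed by about 7 mm on the tray, beyond the stated 2 mm. I used a middle value checked against the wrist camera.
- The plate stood turned about 27° to its holder, not square with it as described. I gripped it along its measured angle and it came out freely.

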